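# Put the tracing patterns on their own blanks

## Robot

A 6-joint arm with a two-finger parallel gripper is mounted at the origin on the work surface. World frame = base frame: x ahead of the robot, y to its left, z up, the work surface at z = 0. Lengths are in m, angles in rad, forces in N, time in s.
With the tool pointing down it reaches from about 0.425 to 1.125 m from the base axis. Payload 14.9 kg.
Tool frame: the origin (TCP) lies on the front face of the gripper's body, between the roots of the fingers; the fingertips stand 78 mm ahead of it and the grasp point (between the pads) lies 60 mm ahead of it; z points along the fingers, y is the line along which they close (so a half turn about z gives the same grasp; the last joint's range is limited). The gripper opens to 91 mm and grips with 3 to 60 N. Pads are 32 mm wide; open, the fingers measure 118 mm over their backs; the gripper's body (76 mm by 178 mm) begins 60 mm behind the grasp point.
Start: joints at [-1.363, 0.379, 1.734, -0, 1.028, -0.033], TCP at [0.167, -0.68, 0.292] pointing down, gripper open.
Joint ranges: [-2.77, 2.77], [-0.74, 2.19], [0, 2.66], [-1.06, 4.2], [0.31, 2.87], [-3.08, 3.08]. Speed limits (rad/s): [1.89, 1.89, 2.39, 3.14, 3.14, 3.14].

## Interface

Orientations are given as a unit quaternion [x, y, z, w].
In Python, from rig import arm, eyes, order gives the robot as it stands. The module is installed in compiled form; this text tells all that it offers.
- The arm moves only by the tool arm_command, never from a script. Its argument "rows" is text: rows parted by semicolons, each of 5 numbers parted by spaces: the finger opening in m, from 0 to 0.0912, then the shift along the tool's x, y, z in m, then the turn about the tool's z in rad. In form: gripper x y z twist; .... A call has 1 to 5 rows; each row is the pose to reach, as a shift and turn from the pose commanded when the call began, along the tool's axes at that moment; what a row does not reach only later rows make up. A row lasts 1/8 s, in which the tool goes at most 62.5 mm and 10.7 degrees, less where a joint would pass 70% of its speed; a pose out of reach is approached as far as the arm can. A call with a gripper value outside its range is refused whole. The fingers move at their own pace and stop on an object; "grip_force" is the grip in N (left out, the last holds). Time passes only in rows, so rows that repeat a pose let the fingers close. It gives the time, the measured TCP pose, the force, the opening and the grip force at its end, in the units of the state.
- arm.get_state(): the state, without advancing time (a new reading comes with each control period).
- eyes.get_image(name): name is "scene" or "top" or "wrist"; returns a dict with "frame" (420x560x3 uint8, red, green, blue), "z_map" (420x560 float32, m along the optical axis (not along the pixel's ray), 0 where there is no reading), "fx", "fy", "cx", "cy" (pixels), "extrinsics" (4x4, takes a point from world to camera coordinates). Camera axes: x right, y down, z forward; pixel columns grow to the right and rows downward; lengths in m; the calibration is good to about 2 mm. The wrist camera is an equidistant fisheye: a pixel r from the principal point sees the ray r / f radians off the axis. A picture is of the moment at which its call begins.
- order.sign_off(): hands the job in; it is judged then, once.
The state is a dict: "time_s": time; "joint_positions": joint angles; "qvel": joint speeds; "joint_efforts": joint torques, N m; "position": TCP position; "eef_rot": TCP orientation; "ft_force": force on the tool from outside, world axes, zero at the start; "wrist_torque": the same for the moment, N m; "finger_gap": finger opening in m; "grip_force": force on a finger pad.
Only numpy, scipy, OpenCV 4.12 (cv2) and the standard library are available. Lean on these libraries where they do the work, as an engineer would, in place of code of your own. Each camera call takes 0.05 s, during which the arm holds its last target. There are 200 camera calls.

## Task

Someone has laid the four plywood tracing patterns on the wrong wooden blanks, so that they hang over the edges. Move them so that each pattern lies flat, centred and straight on the blank of its own shape, with an even border of wood showing all round, ready to be traced; the empty rubber mat is free for parking a pattern on the way. Leave the tape measure where it lies.

Things in the scene. Friction and masses are not known exactly. Their poses are not given: they have to be found in the camera images.
- pattern_round: Round plywood tracing pattern, disc 96 mm across and 9 thick, starts flat on a blank of another shape. Loose, 0.1 kg. One batten grip stands centrally on top, 66 long along x, 22 wide across y (pinch it so), from 9 to 39 above the underside. Origin: centre of the underside; z up. Its turn about z does not matter.
- pattern_square: Square plywood tracing pattern, 88 x 88 mm with rounded corners, 9 thick, starts flat on a blank of another shape. Loose, 0.1 kg. One batten grip stands centrally on top, 66 long along x, 22 wide across y (pinch it so), from 9 to 39 above the underside. Origin: centre of the underside; z up. Any quarter turn fits alike.
- pattern_long: Long narrow plywood tracing pattern for a mooring cleat, 176 mm long (x), 40 wide in the middle (y), 30 wide with round ends towards its tips, 9 thick, starts flat on a blank of another shape. Loose, 0.1 kg. One batten grip stands centrally on top, 66 long along x, 22 wide across y (pinch it so), from 9 to 39 above the underside. Origin: centre of the underside; z up. Either way round is alike.
- pattern_oblong: Oblong plywood tracing pattern with fully round ends, 128 mm long (x) by 62 wide (y), 9 thick, starts flat on a blank of another shape. Loose, 0.1 kg. One batten grip stands centrally on top, 66 long along x, 22 wide across y (pinch it so), from 9 to 39 above the underside. Origin: centre of the underside; z up. Either way round is alike.
- blank_round: Round blank, 118 mm across (for the round pattern); fixed: stuck to the bench with double-sided tape. Sawn dark-wood blank, 40 thick, top face level at 40 above the bench, thin white-pencil centre lines. Origin: centre of its underside; z up. 
- blank_square: Square blank, 110 x 110 mm, sides along its x and y (for the square pattern); fixed: stuck to the bench with double-sided tape. Sawn dark-wood blank, 40 thick, top face level at 40 above the bench, thin white-pencil centre lines. Origin: centre of its underside; z up. 
- blank_long: Long narrow blank, 200 mm (x) by 60 (y) (for the long cleat pattern); fixed: stuck to the bench with double-sided tape. Sawn dark-wood blank, 40 thick, top face level at 40 above the bench, thin white-pencil centre lines. Origin: centre of its underside; z up. 
- blank_oblong: Oblong rectangular blank, 150 mm (x) by 84 (y) (for the oblong pattern); fixed: stuck to the bench with double-sided tape. Sawn dark-wood blank, 40 thick, top face level at 40 above the bench, thin white-pencil centre lines. Origin: centre of its underside; z up. 
- mat: Black rubber bench mat, 190 (x) x 140 (y) x 3 mm thick, fixed to the bench, empty at the start: a clear place to park any pattern. Origin: centre of its underside.
- tape: Tape measure lying flat on the bench among the blanks, black case 76 x 70 mm, 40 high, 0.3 kg, loose. Origin: centre of its underside. Bystander: it stays where it lies. Not reported: a cordless drill (209 tall) stands on the bench at the far left corner and a yellow glue bottle (62 across, 170 tall) at the far right, both more than 0.85 m from the robot's axis, out of the way of the work.
There are look-alikes about, which are no part of the job. Leave any pink or purple look-alike of the blank_long alone.

How it is judged:
By the outcome, as a careful person would: the job done as asked, in the order asked, and still so for the second after the job is handed in, with the robot touching nothing.
It also fails if it takes over 144 s, if anything falls off the work surface, if the arm or the gripper's body presses on something with over 40 N, if the wrist force passes 120 N, or if a joint passes its speed limit or range.

## Working session

There is one attempt and no reset: what is moved stays moved. The work goes in short steps, Python scripts to look and compute and a tool call to move; the robot and the scene stay as the last step left them, time stands still between calls to the robot, and variables do not carry over. Pictures are saved under pics/ and viewed, at most 14 in all, crops included, and the job is handed in when it is done.

Besides the shell and the picture viewer there is one more tool, called after "Emit:" as a command line: name --argument value ..., lists and objects as JSON in quotes. arm_command: Moves the arm, as the interface text tells. Its arguments: {"type":"object","properties":{"rows":{"type":"string"},"grip_force":{"type":"number"}},"required":["rows"]}

```bash
mkdir -p pics; ls; python3 - <<'E'
from rig import arm, eyes, order
import cv2,numpy as np
s=arm.get_state()
print({k:np.round(v,3) for k,v in s.items()})
for n in("scene","top"):
    im=eyes.get_image(n); print(n,im['fx'],im['fy'],im['cx'],im['cy'],np.round(im['extrinsics'],3).tolist())
    cv2.imwrite(f'pics/{n}0.png',cv2.resize(im['frame'][:,:,::-1],(800,600),interpolation=cv2.INTER_CUBIC))
    np.savez(f'{n}0.npz',**im)
E
```

```text
pics
{'time_s': np.float64(0.0), 'joint_positions': array([-1.363,  0.379,  1.735, -0.   ,  1.028, -0.033]), 'qvel': array([-0.   , -0.001, -0.001,  0.001, -0.001, -0.001]), 'joint_efforts': array([ 1.0000e-03, -7.6372e+01, -4.3437e+01,  6.5000e-02,  4.2000e-02,
       -0.0000e+00]), 'position': array([ 0.167, -0.68 ,  0.292]), 'eef_rot': array([ 0.993,  0.12 , -0.   , -0.001]), 'ft_force': array([-0.023, -0.438, -0.698]), 'wrist_torque': array([-0.016,  0.056, -0.025]), 'grip_force': np.float64(0.0), 'finger_gap': np.float64(0.091)}
scene 430.77470695478087 430.77470695478087 278.26231229090047 216.48182278658 [[0.453, 0.892, -0.011, -0.118], [0.774, -0.399, -0.491, -0.373], [-0.442, 0.214, -0.871, 1.563], [0.0, 0.0, 0.0, 1.0]]
top 431.18613327687643 431.18613327687643 286.54033203670735 212.96068149486538 [[-0.019, -1.0, 0.001, -0.101], [-0.997, 0.019, -0.073, 0.451], [0.073, -0.002, -0.997, 1.423], [0.0, 0.0, 0.0, 1.0]]
```

View pics/top0.png

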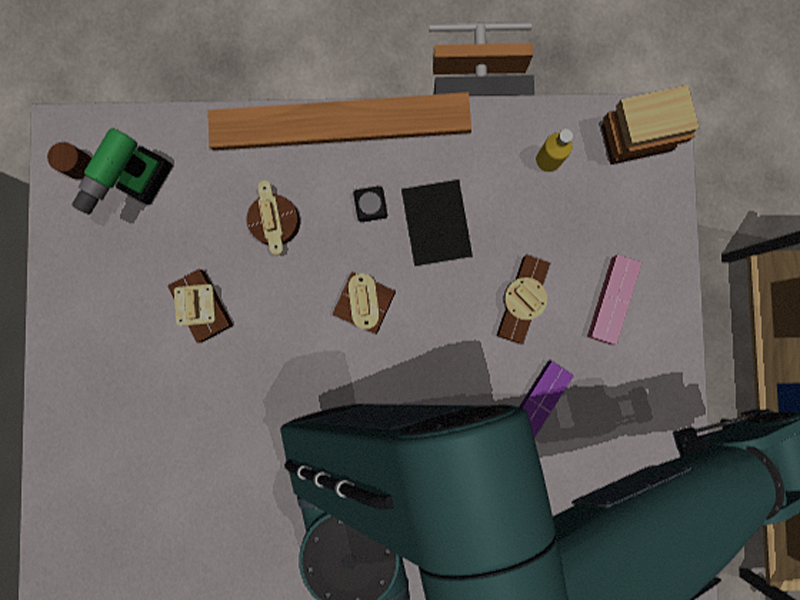

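View pics/scene0.png

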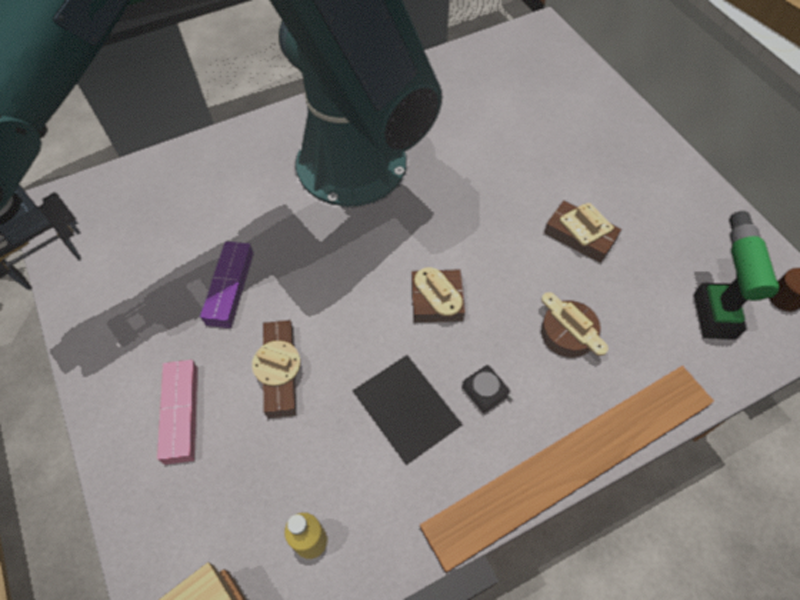

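Top view (800x600 px): square pattern lies on the oblong blank at (200,306), long on the round blank at (272,218), oblong on the square blank at (364,302) and round on the long brown blank at (525,298). The mat is at (437,222) and the tape at (370,203). There are three candidates for blank_long: dark-brown (525,298), pink (615,300) and purple (548,397). Only the brown one fits, as sawn dark wood with a pattern on it. I'll confirm that in a crop and measure.

```bash
cat > h.py <<'E'
import numpy as np, cv2
from rig import arm, eyes
def rays(im, fish):
    v,u=np.mgrid[0:420,0:560].astype(float)
    a=(u-im['cx'])/im['fx']; b=(v-im['cy'])/im['fy']
    if fish:
        r=np.hypot(a,b)+1e-9; s=np.sin(r)/r
        d=np.dstack([a*s,b*s,np.cos(r)])
    else: d=np.dstack([a,b,np.ones_like(a)])
    R=np.array(im['extrinsics'])[:3,:3]; t=np.array(im['extrinsics'])[:3,3]
    return d, -R.T@t, d@R, R, t
def cloud(im, fish=False):          # world xyz per pixel from the depth map
    d,o,w,R,t=rays(im,fish)
    k=im['z_map']/d[...,2]
    return o+w*k[...,None]
def plane(im,z,fish=False):         # world xyz per pixel cast on plane z
    d,o,w,R,t=rays(im,fish)
    return o+w*((z-o[2])/w[...,2])[...,None]
def rect(p):                        # centre, long, short, angle of long side (deg)
    (c,s,a)=cv2.minAreaRect((p[:,:2]*1000).astype(np.float32))
    if s[0]<s[1]: s=s[::-1]; a+=90
    return np.round(c,1), np.round(s,1), round((a+90)%180-90,1)
E
python3 - <<'E'
from h import *
im=dict(np.load('top0.npz')); P=cloud(im); f=im['frame']
hsv=cv2.cvtColor(f,cv2.COLOR_RGB2HSV); z=P[...,2]
print('bench z',np.median(z[210:260,100:110]), np.std(z[210:260,60:110]))
for n,(u,v) in dict(sq=(200,306),lo=(272,218),ob=(364,302),ro=(525,298)).items():
    u=int(u*.7);v=int(v*.7)
    m=np.zeros(z.shape,bool); m[v-40:v+40,u-38:u+38]=1
    b=P[m&(z>.070)&(z<.09)]; pl=m&(z>.044)&(z<.056); w=m&(z>.033)&(z<.0445)
    print(n,'batten',rect(b),len(b),'plate',rect(P[pl]),np.median(z[pl]),hsv[pl].mean(0).round(),'blank',rect(P[w]),hsv[w].mean(0).round(),np.median(z[w]))
m=(hsv[...,2]<45); m[:120]=0;m[190:]=0;m[:,:275]=0;m[:,335:]=0
print('mat',rect(plane(im,.003)[m]))
s=dict(np.load('scene0.npz'))
c=f[160:310,330:470]; cv2.imwrite('pics/crop.png',cv2.resize(c[:,:,::-1],None,fx=4,fy=4,interpolation=cv2.INTER_CUBIC))
w=eyes.get_image('wrist'); print(w['fx'],w['cx'],w['cy'],np.round(w['extrinsics'],3).tolist())
E
```

```text
bench z 2.3462407749419434e-05 0.09616362114692525
sq batten (array([456.6, 383. ]), array([65.6, 23.8]), 5.4) 155 plate (array([451.1, 380.4]), array([149.2, 103.5]), 19.0) 0.049169348851284767 [ 24.  72. 144.] blank (array([455. , 379.1]), array([155.2, 100.2]), 21.6) [ 14. 147.  79.] 0.04005158981448531
lo batten (array([655.8, 208.9]), array([65.8, 22.6]), 10.4) 146 plate (array([657.6, 206.5]), array([152.9, 109. ]), 41.4) 0.04873224274971388 [ 23.  86. 139.] blank (array([654. , 209.3]), array([133.9, 118.7]), 50.0) [ 11. 148.  79.] 0.04012450984501181
ob batten (array([458.2,  -3.9]), array([65.5, 22.2]), 6.1) 142 plate (array([456.8,  -6.1]), array([114.9, 106.4]), -26.4) 0.04917846022016337 [ 25.  81. 147.] blank (array([456.1,  -3.2]), array([110.8, 110.5]), -25.0) [ 13. 149.  82.] 0.040134224865872925
ro batten (array([ 457. , -375.3]), array([63.5, 22.5]), 42.8) 142 plate (array([ 456.1, -374.4]), array([197.9,  94.8]), -28.0) 0.049202663017880344 [ 21.  95. 138.] blank (array([ 460.2, -366.7]), array([200.8,  74.9]), -20.1) [ 12. 150.  77.] 0.04088694985467023
mat (array([ 644.8, -177. ]), array([186.3, 139.2]), 8.4)
325.19226210127806 286.48194545344325 211.9447827778184 [[0.238, -0.971, -0.001, -0.698], [-0.944, -0.232, 0.234, -0.026], [-0.228, -0.055, -0.972, 0.389], [0.0, 0.0, 0.0, 1.0]]
```

View pics/crop.png

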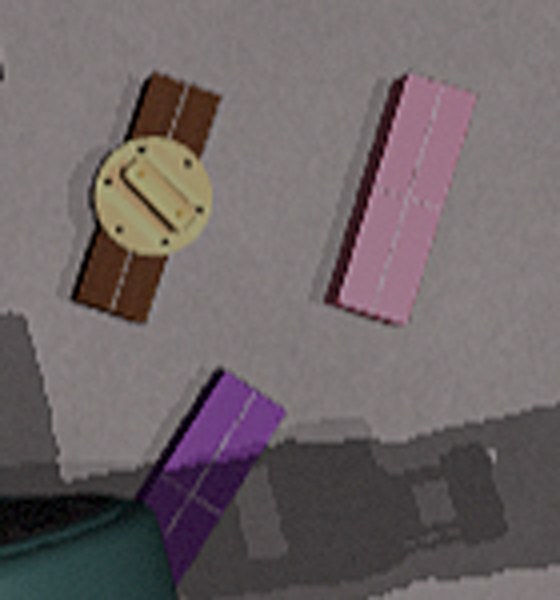

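The crop shows the brown blank at (147,197) under the round disc, with plain pink (400,200) and purple (215,460) bars beside it. The brown one is blank_long, and I'll leave the other two alone. Moving over the round pattern now.

Emit:
arm_command --rows "0.09 0.354 -0.228 0 -0.5; 0.09 0.354 -0.228 0 -0.5; 0.09 0.354 -0.228 0 -0.5; 0.09 0.354 -0.228 0 -0.5; 0.09 0.354 -0.228 0 -0.5" --grip_force 25

```text
time_s: 0.78
position: [0.3828, -0.4512, 0.2922]
eef_rot: [0.932, 0.362, 0.0, 0.0]
ft_force: [0.4, 0.1, -0.0]
finger_gap: 0.0899
grip_force: 0.0
```

Emit:
arm_command --rows "0.09 0.106 -0.008 0 0; 0.09 0.106 -0.008 0 0; 0.09 0.106 -0.008 0 0"

```text
time_s: 1.15
position: [0.456, -0.3734, 0.2921]
eef_rot: [0.932, 0.363, 0.0, -0.0]
ft_force: [-0.8, 0.3, 0.2]
finger_gap: 0.09
grip_force: 0.0
```

```bash
cat >> h.py <<'E'
def state():
    s=arm.get_state(); q=s['eef_rot']; return np.array(s['position']), 2*np.arctan2(q[1],q[0])
def go(x,y,z,adeg):                 # shift in tool axes to a TCP pose (mm in, heading mod 180)
    p,a=state(); dx,dy,dz=np.array([x,y,z])/1000-p
    t=(a-np.radians(adeg)+np.pi/2)%np.pi-np.pi/2
    print('tool shift',np.round([dx*np.cos(a)+dy*np.sin(a), dx*np.sin(a)-dy*np.cos(a), -dz, t],4),'tcp',p.round(4),'head',round(np.degrees(a),2),'j6',round(float(arm.get_state()['joint_positions'][5]),2))
def near(P,c,r): return np.hypot(P[...,0]*1000-c[0],P[...,1]*1000-c[1])<r
def look(c,r=120,save=None,base=0.04,off=(0,0)): # batten, plate, wood near c (mm) from the wrist camera
    im=eyes.get_image('wrist'); P=cloud(im,True); z=P[...,2]
    P[...,:2]+=np.array(off)/1000
    hsv=cv2.cvtColor(im['frame'],cv2.COLOR_RGB2HSV)
    m=near(P,c,r); y=(hsv[...,2]>85)&(hsv[...,1]<130)
    out={}
    for n,k in dict(batten=m&(z>base+.033)&(z<base+.05),plate=m&y&(abs(z-base-.009)<.004),wood=m&~y&(abs(z-base)<.004)).items():
        k=cv2.morphologyEx(k.astype(np.uint8),cv2.MORPH_OPEN,np.ones((3,3)))>0
        if k.sum()>30: out[n]=(P[k],rect(P[k])); print(n,k.sum(),rect(P[k]),'z',np.round(np.median(z[k]),4))
    if save: cv2.imwrite(save,im['frame'][:,:,::-1])
    return im,P,out
E
python3 - <<'E'
from h import *
p,a=state(); print(p,np.degrees(a))
look((456,-374),120,'pics/w1.png')
E
```

```text
[ 0.45603711 -0.37341177  0.29214373] 42.62906031532235
batten 1479 (array([ 455.6, -373.1]), array([64.8, 21.6]), 42.2) z 0.0785
plate 4680 (array([ 455.4, -372.9]), array([95.1, 94.9]), -20.5) z 0.0487
wood 4404 (array([ 455.6, -370.8]), array([198.4,  59.1]), -20.3) z 0.0397
```

View pics/w1.png

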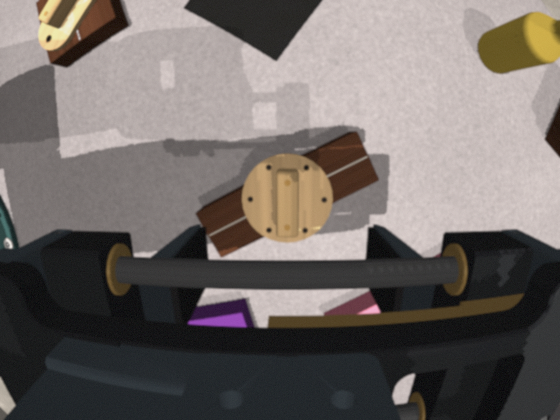

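The picture shows the round disc at (288,197) on the brown long blank, batten along the tool x axis. All measured sizes agree with those given (96, 66x22, 200x60). Descend and grip.

Emit:
arm_command --rows "0.09 0 0 0.06 0; 0.09 0 0 0.12 0; 0.09 0 0 0.15 0; 0.06 0 0 0.161 0; 0 0 0 0.161 0"

```text
time_s: 1.82
position: [0.4543, -0.376, 0.1314]
eef_rot: [0.932, 0.362, -0.0, -0.0]
ft_force: [-0.2, 0.1, 0.0]
finger_gap: 0.0731
grip_force: 0.0
```

Emit:
arm_command --rows "0 0 0 0 0; 0 0 0 0 0; 0 0 0 0 0; 0 0 0 -0.03 0; 0 0 0 -0.09 0"

```text
time_s: 2.45
position: [0.4537, -0.3746, 0.2207]
eef_rot: [0.932, 0.362, -0.001, -0.002]
ft_force: [0.3, 0.1, 0.3]
finger_gap: 0.0227
grip_force: 0.0
```

```bash
python3 - <<'E'
from h import *
p,a=state(); s=arm.get_state(); print(p,np.degrees(a),s['finger_gap'],s['grip_force'])
look((456,-374),120)
E
```

```text
[ 0.45372146 -0.37461525  0.22070365] 42.45337824686091 0.022651886350454568 0.0
batten 2366 (array([ 456. , -372.4]), array([63.3, 22. ]), 42.7) z 0.0785
plate 5739 (array([ 457.1, -370.8]), array([95., 90.]), -46.8) z 0.0487
wood 4692 (array([ 455.8, -370.4]), array([199.5,  59.8]), -20.7) z 0.0397
```

Emit:
arm_command --rows "0.06 0 0 0 0; 0.06 0.002 0 0.05 0; 0.06 0.002 0 0.08 0; 0.03 0.002 0 0.09 0; 0 0.002 0 0.09 0"

```text
time_s: 3.12
position: [0.4558, -0.3739, 0.1308]
eef_rot: [0.932, 0.362, -0.0, -0.001]
ft_force: [0.6, -0.5, 0.2]
finger_gap: 0.0318
grip_force: 0.0
```

Emit:
arm_command --rows "0 0 0 0 0; 0 0 0 0 0; 0 0 0 0 0; 0 0 0 0 0; 0 0 0 0 0"

```text
time_s: 3.75
position: [0.4564, -0.3744, 0.1322]
eef_rot: [0.932, 0.362, 0.0, 0.001]
ft_force: [0.2, 0.9, 7.3]
finger_gap: 0.0218
grip_force: 25.0
```

Emit:
arm_command --rows "0 0 0 -0.05 0; 0 0.04 -0.003 -0.09 0; 0 0.10 -0.007 -0.09 0; 0 0.16 -0.01 -0.09 0; 0 0.22 -0.014 -0.09 0"

```text
time_s: 4.38
position: [0.6101, -0.2138, 0.2219]
eef_rot: [0.932, 0.362, 0.0, 0.0]
ft_force: [0.3, -0.8, -0.5]
finger_gap: 0.0218
grip_force: 25.0
```

Emit:
arm_command --rows "0 0.052 -0.004 0 0; 0 0.052 -0.004 0.05 0; 0 0.052 -0.004 0.09 0; 0 0.052 -0.004 0.115 0; 0 0.052 -0.004 0.125 0"

```text
time_s: 5.0
position: [0.644, -0.1769, 0.095]
eef_rot: [0.932, 0.362, -0.001, -0.001]
ft_force: [-11.5, 7.0, 32.1]
finger_gap: 0.0219
grip_force: 25.0
```

Emit:
arm_command --rows "0.06 0 0 0 0; 0.06 0 0 0 0; 0.06 0 0 -0.03 0; 0.08 0 0 -0.09 0; 0.09 0 0 -0.15 0"

```text
time_s: 5.62
position: [0.6446, -0.1773, 0.249]
eef_rot: [0.932, 0.362, 0.0, 0.0]
ft_force: [1.0, -0.3, -0.6]
finger_gap: 0.0691
grip_force: 0.0
```

```bash
python3 - <<'E'
from h import *
look((644,-177),120,base=.003)
go(656,208,292,10.4)
E
```

```text
batten 1532 (array([ 643.1, -176.1]), array([64.7, 22. ]), 42.0) z 0.0415
plate 4854 (array([ 643.3, -176. ]), array([95.2, 94.7]), -47.6) z 0.0117
wood 12814 (array([ 643.6, -176. ]), array([191.9, 140.9]), 8.3) z 0.0027
tool shift [ 0.2668 -0.2792 -0.0344  0.5593] tcp [ 0.6476 -0.1781  0.2576] head 42.45 j6 0.53
```

Emit:
arm_command --rows "0.09 0.267 -0.279 -0.04 0.56; 0.09 0.267 -0.279 -0.04 0.56; 0.09 0.267 -0.279 -0.04 0.56; 0.09 0.267 -0.279 -0.04 0.56; 0.09 0.267 -0.279 -0.04 0.56"

```text
time_s: 6.3
position: [0.6516, 0.1313, 0.2794]
eef_rot: [0.996, 0.09, 0.001, -0.0]
ft_force: [2.1, -0.7, 0.9]
finger_gap: 0.0901
grip_force: 0.0
```

```bash
python3 - <<'E'
from h import *
go(656,208,292,10.4)
E
```

```text
tool shift [ 0.0181 -0.0746 -0.0126 -0.0011] tcp [0.6516 0.1313 0.2794] head 10.34 j6 1.55
```

Emit:
arm_command --rows "0.09 0.018 -0.075 -0.012 0; 0.09 0.018 -0.075 -0.012 0; 0.09 0.018 -0.075 -0.012 0; 0.09 0.018 -0.075 -0.012 0"

```text
time_s: 6.8
position: [0.6558, 0.2049, 0.2899]
eef_rot: [0.996, 0.09, -0.0, 0.0]
ft_force: [-0.7, -0.9, 0.8]
finger_gap: 0.0901
grip_force: 0.0
```

```bash
python3 - <<'E'
from h import *
im,P,o=look((656,208),120)
b=o['batten'][1]; go(b[0][0],b[0][1],131,b[2])
w=o['wood'][0]; print('circle',cv2.minEnclosingCircle((w[:,:2]*1000).astype(np.float32)))
E
```

```text
batten 1511 (array([655. , 211.8]), array([64.1, 21.9]), 10.5) z 0.0785
plate 3374 (array([663.6, 213.4]), array([156.1,  39.9]), 10.7) z 0.0487
wood 4479 (array([654.4, 209.6]), array([114.6, 110.2]), -78.1) z 0.0397
tool shift [ 0.0005 -0.007   0.1588 -0.0039] tcp [0.6558 0.2048 0.2898] head 10.28 j6 1.66
circle ((654.0405883789062, 209.98516845703125), 58.70730972290039)
```

Emit:
arm_command --rows "0.09 0 -0.005 0.06 0; 0.08 0 -0.005 0.12 0; 0.06 0 -0.005 0.15 0; 0.04 0 -0.005 0.158 0; 0 0 -0.005 0.158 0"

```text
time_s: 7.48
position: [0.6554, 0.2106, 0.1326]
eef_rot: [0.996, 0.09, 0.0, -0.0]
ft_force: [-0.4, 0.7, 1.2]
finger_gap: 0.0532
grip_force: 0.0
```

Emit:
arm_command --rows "0 0 0 0 0; 0 0 0 0 0; 0 0 0 0 0; 0 0 0 0 0; 0 0 0 -0.01 0"

```text
time_s: 8.1
position: [0.6545, 0.2112, 0.1418]
eef_rot: [0.996, 0.09, -0.001, 0.0]
ft_force: [-0.7, 0.6, -1.1]
finger_gap: 0.0219
grip_force: 25.0
```

Emit:
arm_command --rows "0 0 0 -0.04 0; 0 0 0 -0.10 0; 0 -0.03 0.05 -0.11 0.1; 0 -0.06 0.10 -0.11 0.25; 0 -0.09 0.16 -0.11 0.4"

```text
time_s: 8.72
position: [0.5955, 0.0409, 0.2528]
eef_rot: [0.994, -0.111, 0.0, -0.0]
ft_force: [0.9, -0.2, -0.6]
finger_gap: 0.0219
grip_force: 25.0
```

```bash
python3 - <<'E'
from h import *
p,a=state(); print(p,np.degrees(a))
look(p[:2]*1000,110,base=p[2]-.0915); p,a=state(); print(p,np.degrees(a))
go(455.6,-370.8,252,-20.3)
E
```

```text
[0.59553832 0.04089154 0.25281184] -12.786386502878274
batten 4179 (array([598.6,  41.6]), array([59.1, 44.1]), -12.9) z 0.1987
plate 6482 (array([616.4,  37.4]), array([130.8,  40.4]), -13.0) z 0.1688
[0.59357886 0.035804   0.25228235] -13.349217995049205
tool shift [-4.040e-02  4.275e-01  3.000e-04  1.213e-01] tcp [0.5936 0.0358 0.2523] head -13.35 j6 1.83
```

Emit:
arm_command --rows "0 -0.006 0.06 0 0.06; 0 -0.012 0.12 0 0.121; 0 -0.018 0.18 0 0.121; 0 -0.024 0.24 0 0.121; 0 -0.029 0.30 0 0.121"

```text
time_s: 9.4
position: [0.5021, -0.2461, 0.2527]
eef_rot: [0.986, -0.169, 0.0, 0.0]
ft_force: [1.1, -0.7, -0.4]
finger_gap: 0.0217
grip_force: 25.0
```

```bash
python3 - <<'E'
from h import *
go(455.6,-370.8,252,-20.3)
E
```

```text
tool shift [-0.0022  0.133   0.0007  0.0143] tcp [ 0.5021 -0.2461  0.2527] head -19.48 j6 1.41
```

Emit:
arm_command --rows "0 -0.001 0.06 0 0.014; 0 -0.002 0.12 0.02 0.014; 0 -0.002 0.129 0.05 0.014; 0 -0.002 0.129 0.07 0.014; 0 -0.002 0.129 0.07 0.014"

```text
time_s: 10.02
position: [0.4577, -0.3642, 0.1809]
eef_rot: [0.984, -0.176, -0.001, -0.001]
ft_force: [-0.2, 0.1, -1.3]
finger_gap: 0.0219
grip_force: 25.0
```

```bash
python3 - <<'E'
from h import *
p,a=state()
im,P,o=look(p[:2]*1000,110,base=p[2]-.0915)
w=cloud(im,True); 
look((455.6,-370.8),130,save='pics/w2.png')
go(455.6,-370.8,132,-20.3)
E
```

```text
batten 4208 (array([ 460.4, -364.9]), array([59. , 43.8]), -16.7) z 0.1268
plate 6472 (array([ 477.9, -370.3]), array([130. ,  40.3]), -20.5) z 0.0968
wood 3260 (array([ 495.8, -386.2]), array([112.7,  58.4]), -19.5) z 0.0397
tool shift [-0.0008  0.0067  0.0507  0.0013] tcp [ 0.4586 -0.3648  0.1827] head -20.23 j6 1.21
```

View pics/w2.png

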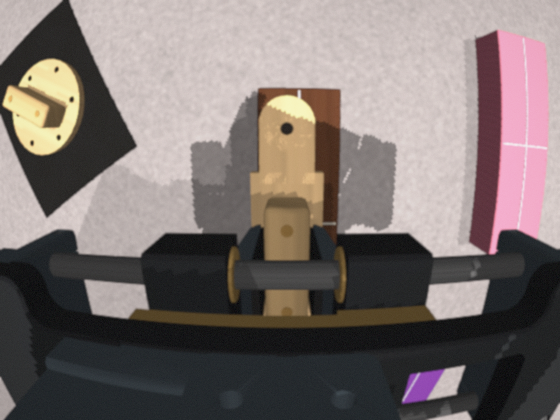

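Emit:
arm_command --rows "0 0.001 0.0075 0.02 0.001; 0 0.001 0.0075 0.035 0.001; 0 0.001 0.0075 0.04 0.001; 0 0.001 0.0075 0.04 0.001; 0 0.001 0.0075 0.04 0.001"

```text
time_s: 10.75
position: [0.4565, -0.3728, 0.1423]
eef_rot: [0.984, -0.177, 0.0, 0.0]
ft_force: [-0.3, -0.6, -0.5]
finger_gap: 0.0219
grip_force: 25.0
```

```bash
python3 - <<'E'
from h import *
for i in range(2):
    p,a=state(); print(p,np.degrees(a))
    look(p[:2]*1000,110,base=p[2]-.0915)
im,P,o=look((455.6,-370.8),130)
go(455.6,-370.8,132,-20.3)
E
```

```text
[ 0.45649896 -0.37283003  0.14232286] -20.346383528971803
batten 4177 (array([ 459.5, -373. ]), array([58.7, 44. ]), -19.2) z 0.0882
plate 6461 (array([ 476.7, -379. ]), array([130.2,  40.3]), -20.8) z 0.0583
[ 0.4565051  -0.37287559  0.14242743] -20.34583142176919
batten 4179 (array([ 459.5, -372.9]), array([58.8, 44.1]), -20.2) z 0.0883
plate 6474 (array([ 476.9, -379.1]), array([130.3,  40.3]), -20.6) z 0.0584
batten 4106 (array([ 459.6, -372.8]), array([58.7, 41.6]), -20.2) z 0.0881
wood 5805 (array([ 503.3, -388.7]), array([95.9, 59.7]), -20.3) z 0.0397
tool shift [-0.0015 -0.0016  0.0104 -0.0009] tcp [ 0.4565 -0.3729  0.1424] head -20.35 j6 1.2
```

Emit:
arm_command --rows "0 -0.001 -0.0005 0 0; 0 -0.001 -0.0005 0.005 0; 0 -0.001 -0.0005 0.009 0; 0 -0.001 -0.0005 0.0105 0; 0 -0.001 -0.0005 0.0105 0"

```text
time_s: 11.52
position: [0.4556, -0.3719, 0.1323]
eef_rot: [0.984, -0.177, -0.0, -0.0]
ft_force: [-6.2, 7.0, 20.0]
finger_gap: 0.0218
grip_force: 25.0
```

Emit:
arm_command --rows "0.05 0 0 0 0; 0.05 0 0 0 0; 0.05 0 0 -0.04 0; 0.07 0 0 -0.10 0; 0.09 0 0 -0.15 0"

```text
time_s: 12.15
position: [0.4555, -0.372, 0.2833]
eef_rot: [0.984, -0.177, 0.0, 0.0]
ft_force: [0.4, -0.7, 0.1]
finger_gap: 0.0668
grip_force: 0.0
```

```bash
python3 - <<'E'
from h import *
im,P,o=look((455.6,-370.8),130)
im,P,o=look((455.6,-370.8),130,save='pics/w3.png')
go(643.2,-176,252,42)
E
```

```text
batten 1552 (array([ 454.9, -370.6]), array([64.2, 21.9]), -20.8) z 0.0785
plate 3388 (array([ 465.2, -374.4]), array([152.8,  40. ]), -20.7) z 0.0487
wood 3185 (array([ 469.1, -376. ]), array([168.8,  59.4]), -20.4) z 0.0397
batten 1496 (array([ 454.9, -370.6]), array([64.2, 21.7]), -20.7) z 0.0785
plate 3209 (array([ 466.1, -374.5]), array([151.2,  40.1]), -19.9) z 0.0487
wood 3065 (array([ 470.2, -376.4]), array([167.4,  59.3]), -20.4) z 0.0397
tool shift [ 0.1057 -0.2497  0.0349 -1.0882] tcp [ 0.4572 -0.3734  0.2869] head -20.35 j6 1.2
```

View pics/w3.png

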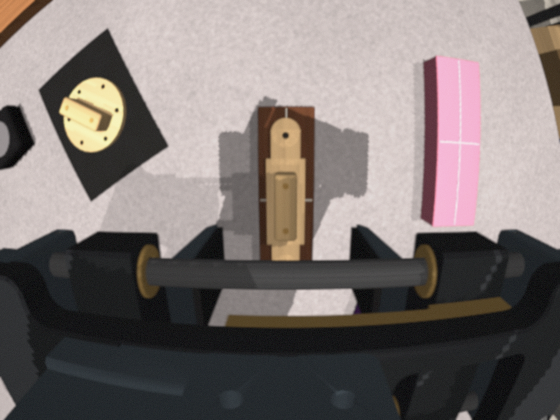

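The picture shows the long pattern centred on the brown blank, with about 9-10 px of wood on each side and 12 mm at the tip. Next I fetch the round pattern from the mat.

Emit:
arm_command --rows "0.09 0.02 -0.05 0 -0.18; 0.09 0.04 -0.10 0 -0.36; 0.09 0.06 -0.15 0.02 -0.54; 0.09 0.085 -0.20 0.035 -0.72; 0.09 0.106 -0.25 0.035 -0.9"

```text
time_s: 12.88
position: [0.6423, -0.1727, 0.2442]
eef_rot: [0.962, 0.272, -0.001, -0.001]
ft_force: [-0.3, 0.5, 0.6]
finger_gap: 0.0901
grip_force: 0.0
```

Emit:
arm_command --rows "0.09 0 0 0 -0.18; 0.09 0 0 0 -0.188; 0.09 0 0 0 -0.188; 0.09 0 0 0 -0.188"

```text
time_s: 13.38
position: [0.6415, -0.1749, 0.2464]
eef_rot: [0.934, 0.357, -0.0, -0.0]
ft_force: [0.5, 0.2, -0.0]
finger_gap: 0.0899
grip_force: 0.0
```

```bash
python3 - <<'E'
from h import *
for i in (1,2): im,P,o=look((643,-176),120,base=.003)
b=o['batten'][1]; go(b[0][0],b[0][1],95,b[2])
E
```

```text
batten 1561 (array([ 643.1, -175.9]), array([65.2, 21.7]), 42.3) z 0.0414
plate 4942 (array([ 643.4, -176. ]), array([95.3, 95.1]), 86.7) z 0.0117
wood 13340 (array([ 644. , -175.3]), array([190.4, 139.7]), 8.4) z 0.0027
batten 1562 (array([ 643.3, -175.8]), array([65.1, 21.8]), 42.4) z 0.0415
plate 4935 (array([ 643.4, -175.8]), array([95.4, 95. ]), -76.9) z 0.0117
wood 13333 (array([ 644.2, -175.1]), array([190.3, 140.3]), 8.8) z 0.0027
tool shift [ 0.0006  0.0018  0.1516 -0.0093] tcp [ 0.6416 -0.1748  0.2466] head 41.87 j6 0.54
```

Emit:
arm_command --rows "0.09 0.0005 0.002 0.05 -0.01; 0.08 0.0005 0.002 0.11 -0.01; 0.06 0.0005 0.002 0.143 -0.01; 0.04 0.0005 0.002 0.151 -0.01; 0 0.0005 0.002 0.151 -0.01"

```text
time_s: 14.1
position: [0.6439, -0.1758, 0.0962]
eef_rot: [0.932, 0.363, 0.0, 0.0]
ft_force: [-0.1, 0.7, 0.6]
finger_gap: 0.0529
grip_force: 0.0
```

Emit:
arm_command --rows "0 0 0 0 0; 0 0 0 0 0; 0 0 0 0 0; 0 0 0 0 0; 0 0 0 -0.03 0"

```text
time_s: 14.72
position: [0.6424, -0.1752, 0.1242]
eef_rot: [0.932, 0.363, -0.001, -0.001]
ft_force: [0.3, 0.7, -0.6]
finger_gap: 0.0218
grip_force: 25.0
```

Emit:
arm_command --rows "0 0 0 -0.05 0; 0 0.02 -0.02 -0.09 0; 0 0.06 -0.062 -0.09 0; 0 0.10 -0.104 -0.09 0; 0 0.14 -0.145 -0.09 0"

```text
time_s: 15.35
position: [0.6484, 0.0277, 0.2158]
eef_rot: [0.932, 0.363, 0.0, 0.0]
ft_force: [0.4, 0.4, -1.0]
finger_gap: 0.022
grip_force: 25.0
```

Emit:
arm_command --rows "0 0.04 -0.042 0 0; 0 0.08 -0.084 0 0; 0 0.115 -0.118 0 0; 0 0.128 -0.131 0.02 0; 0 0.128 -0.131 0.04 0"

```text
time_s: 15.98
position: [0.6539, 0.2096, 0.1741]
eef_rot: [0.932, 0.364, -0.0, 0.0]
ft_force: [1.1, -0.5, -0.9]
finger_gap: 0.022
grip_force: 25.0
```

```bash
python3 - <<'E'
from h import *
for i in (1,2):
    p,a=state(); print(p)
    look(p[:2]*1000,110,base=p[2]-.0915)
im,P,o=look((654,210),130,save='pics/w4.png')
w=o['wood'][0]; print('circle',cv2.minEnclosingCircle((w[:,:2]*1000).astype(np.float32)))
go(654,210,142,42)
E
```

```text
[0.65392188 0.20961342 0.17410268]
batten 4073 (array([656.1, 212.4]), array([58.2, 43.8]), 43.9) z 0.1195
plate 5682 (array([653. , 217.6]), array([91.2, 81.1]), 12.7) z 0.0895
[0.65258817 0.20821365 0.17107138]
batten 4033 (array([654.5, 211. ]), array([58.2, 44.1]), 43.4) z 0.1164
plate 5658 (array([658.7, 208. ]), array([91.3, 81.1]), 72.3) z 0.0864
batten 5899 (array([658.6, 207.4]), array([91.5, 81.3]), 72.1) z 0.0875
wood 3794 (array([677.6, 230.4]), array([114.6,  54.4]), -48.5) z 0.0397
circle ((658.6768798828125, 213.66111755371094), 57.3050422668457)
tool shift [ 0.0021 -0.0014  0.0316  0.0088] tcp [0.6535 0.2075 0.1736] head 42.51 j6 1.1
```

View pics/w4.png

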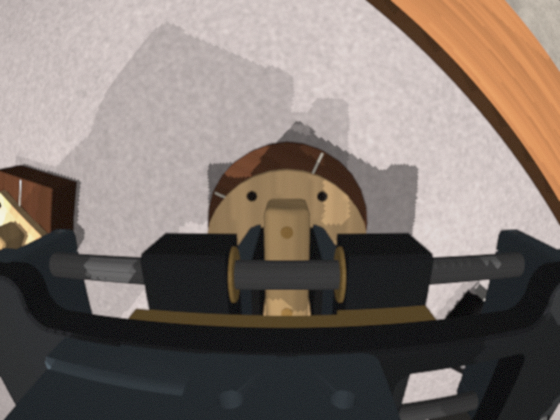

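Emit:
arm_command --rows "0 0.002 -0.001 0.015 0; 0 0.002 -0.001 0.025 0; 0 0.002 -0.001 0.03 0; 0 0.002 -0.001 0.03 0; 0 0.002 -0.001 0.03 0"

```text
time_s: 16.75
position: [0.6553, 0.2111, 0.1458]
eef_rot: [0.932, 0.363, 0.0, 0.0]
ft_force: [0.8, -0.1, -1.0]
finger_gap: 0.0221
grip_force: 25.0
```

```bash
cat >> h.py <<'E'
from scipy.optimize import least_squares
def arc(pts,c,r,head,half=55):      # circle centre of fixed radius from the outer arc within +-half deg of heading
    c=np.array(c,float); q=pts[:,:2]*1000
    for _ in range(3):
        d=q-c; an=(np.degrees(np.arctan2(d[:,1],d[:,0]))-head+180)%360-180; rr=np.hypot(*d.T)
        e=[]
        for b in np.arange(-half,half,3):
            k=(an>=b)&(an<b+3)
            if k.sum()>3: e.append(q[k][np.argmax(rr[k])])
        e=np.array(e); f=least_squares(lambda x:np.hypot(*(e-x).T)-r,c,loss='soft_l1'); c=f.x
    return c.round(2), len(e), round(float(np.std(f.fun)),2)
E
python3 - <<'E'
from h import *
for i in (1,2):
    p,a=state(); h=np.degrees(a); print(p,h)
    im,P,o=look(p[:2]*1000,110,base=p[2]-.0915)
    print('plate c',arc(o['plate'][0],p[:2]*1000,47.7,h,45))
    im,P,o=look((654,210),130)
    print('wood c',arc(o['wood'][0],(654,210),58.7,h))
go(654,210,132,42)
E
```

```text
[0.6552671  0.21112615 0.14583978] 42.55984790388013
batten 4099 (array([657.2, 214.2]), array([58. , 43.5]), 44.0) z 0.0912
plate 5651 (array([661.9, 211.7]), array([90., 81.]), 72.1) z 0.0613
plate c (array([653.96, 211.33]), 30, 0.15)
batten 700 (array([672.2, 226. ]), array([38.5, 23.5]), -67.3) z 0.0831
wood 3328 (array([677.7, 232. ]), array([115. ,  51.8]), -47.6) z 0.0397
wood c (array([653.54, 209.39]), 37, 0.41)
[0.65529422 0.21118744 0.14593149] 42.56171296345021
batten 4071 (array([657.2, 214.3]), array([58.1, 43.9]), 42.2) z 0.0913
plate 5668 (array([653.9, 219.2]), array([91.7, 80.9]), 14.4) z 0.0614
plate c (array([653.88, 211.39]), 30, 0.17)
batten 709 (array([672.8, 228.5]), array([40.9, 16.3]), -47.7) z 0.083
wood 3326 (array([677.7, 232.1]), array([114.8,  51.6]), -47.5) z 0.0397
wood c (array([653.53, 209.34]), 37, 0.41)
tool shift [-0.0017  0.      0.0138  0.0098] tcp [0.6552 0.2112 0.1458] head 42.56 j6 1.11
```

Emit:
arm_command --rows "0 -0.0017 0.001 0.002 0; 0 -0.0017 0.001 0.007 0; 0 -0.0017 0.001 0.011 0; 0 -0.0017 0.001 0.0125 0; 0 -0.0017 0.001 0.0125 0"

```text
time_s: 17.58
position: [0.6544, 0.2092, 0.1332]
eef_rot: [0.932, 0.363, -0.0, -0.0]
ft_force: [-3.6, -1.6, 6.7]
finger_gap: 0.0219
grip_force: 25.0
```

Emit:
arm_command --rows "0.05 0 0 0 0; 0.05 0 0 0 0; 0.05 0 0 -0.04 0; 0.07 0 0 -0.10 0; 0.09 0 0 -0.15 0"

```text
time_s: 18.2
position: [0.6546, 0.2092, 0.285]
eef_rot: [0.932, 0.363, 0.0, 0.0]
ft_force: [-0.5, 0.3, -0.4]
finger_gap: 0.067
grip_force: 0.0
```

```bash
python3 - <<'E'
from h import *
for i in (1,2):
    p,a=state(); h=np.degrees(a)
    im,P,o=look((654,210),110,save='pics/w5.png')
print('plate c',arc(o['plate'][0],(654,210),47.7,h,100))
print('wood c',arc(o['wood'][0],(654,210),58.7,h,100))
go(458,-4,285,6)
E
```

```text
batten 1536 (array([653.1, 209.4]), array([64.6, 21.6]), 42.1) z 0.0785
plate 4864 (array([653.2, 209.4]), array([95.2, 95.2]), -5.4) z 0.0487
wood 1902 (array([653.5, 209. ]), array([115.1, 115. ]), 68.5) z 0.0397
batten 1423 (array([652.9, 209.8]), array([64.2, 21.1]), 42.9) z 0.0785
plate 4680 (array([653.3, 209.6]), array([95. , 94.4]), -48.5) z 0.0487
wood 1854 (array([654.3, 209.5]), array([114.4, 114.3]), -24.7) z 0.0397
plate c (array([652.82, 209.28]), 67, 0.23)
wood c (array([653.26, 208.86]), 66, 1.09)
tool shift [-0.291   0.0231  0.0042  0.6381] tcp [0.6567 0.2099 0.2892] head 42.56 j6 1.1
```

View pics/w5.png

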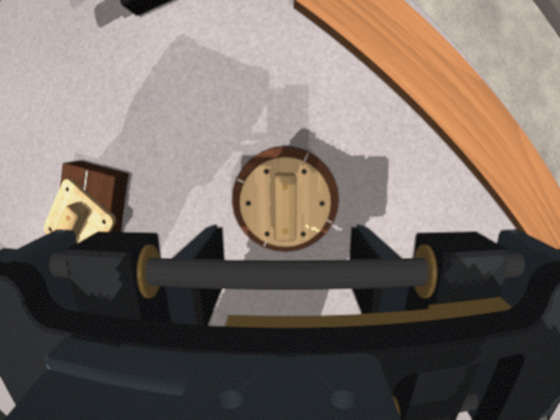

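The picture shows the round pattern at (287,200) concentric on the round blank, within about 0.5 mm. The oblong pattern is next.

Emit:
arm_command --rows "0.09 -0.058 0.005 0 0.13; 0.09 -0.116 0.01 0 0.26; 0.09 -0.174 0.014 0 0.39; 0.09 -0.232 0.019 0 0.52; 0.09 -0.29 0.023 0 0.638"

```text
time_s: 18.92
position: [0.455, -0.0049, 0.2825]
eef_rot: [0.999, 0.051, -0.0, 0.0]
ft_force: [0.9, -0.3, 0.9]
finger_gap: 0.0901
grip_force: 0.0
```

Emit:
arm_command --rows "0.09 0 0 0 0; 0.09 0 0 0 0"

```text
time_s: 19.18
position: [0.4569, -0.0038, 0.283]
eef_rot: [0.999, 0.052, 0.0, -0.0]
ft_force: [0.2, 0.1, 0.3]
finger_gap: 0.0901
grip_force: 0.0
```

```bash
python3 - <<'E'
from h import *
for i in (1,2): im,P,o=look((457,-4),110)
b=o['batten'][1]; go(b[0][0],b[0][1],131.5,b[2])
E
```

```text
batten 1589 (array([456.7,  -1.5]), array([65.1, 22. ]), 6.4) z 0.0785
plate 4783 (array([456.3,  -1.5]), array([126.1,  62.3]), 5.8) z 0.0487
wood 3432 (array([454.9,  -0.7]), array([109.7, 108.1]), 65.3) z 0.0397
batten 1557 (array([457. ,  -1.3]), array([64.8, 21.7]), 6.5) z 0.0785
plate 4790 (array([456.5,  -1.5]), array([126.2,  62.3]), 6.6) z 0.0487
wood 3433 (array([455. ,  -0.6]), array([109.7, 108.2]), 65.0) z 0.0397
tool shift [ 0.     -0.002   0.1514 -0.0073] tcp [ 0.4572 -0.0033  0.2829] head 6.08 j6 1.41
```

Emit:
arm_command --rows "0.09 0 -0.002 0.05 -0.007; 0.08 0 -0.002 0.11 -0.007; 0.06 0 -0.002 0.143 -0.007; 0.04 0 -0.002 0.151 -0.007; 0 0 -0.002 0.151 -0.007"

```text
time_s: 19.9
position: [0.4569, -0.0015, 0.1323]
eef_rot: [0.998, 0.056, -0.0, -0.0]
ft_force: [-0.1, 0.1, 0.4]
finger_gap: 0.0528
grip_force: 0.0
```

Emit:
arm_command --rows "0 0 0 0 0; 0 0 0 0 0; 0 0 0 0 0; 0 0 0 0 0; 0 0 0 -0.03 0"

```text
time_s: 20.52
position: [0.4552, -0.0019, 0.1612]
eef_rot: [0.998, 0.056, -0.002, -0.0]
ft_force: [0.5, 0.9, 0.1]
finger_gap: 0.0218
grip_force: 25.0
```

Emit:
arm_command --rows "0 0 0 -0.05 0; 0 0.03 0.035 -0.06 0; 0 0.068 0.079 -0.06 0; 0 0.106 0.123 -0.06 0; 0 0.144 0.167 -0.06 0"

```text
time_s: 21.15
position: [0.6191, -0.1532, 0.2221]
eef_rot: [0.998, 0.056, 0.0, -0.0]
ft_force: [0.9, 1.4, -1.5]
finger_gap: 0.0218
grip_force: 25.0
```

Emit:
arm_command --rows "0 0.023 0.027 0.02 0; 0 0.023 0.027 0.07 0; 0 0.023 0.027 0.105 0; 0 0.023 0.027 0.12 0; 0 0.023 0.027 0.125 0"

```text
time_s: 21.78
position: [0.6439, -0.176, 0.0968]
eef_rot: [0.998, 0.056, -0.0, -0.0]
ft_force: [-0.8, -0.7, -0.6]
finger_gap: 0.0217
grip_force: 25.0
```

Emit:
arm_command --rows "0.05 0 0 0 0; 0.05 0 0 0 0; 0.05 0 0 -0.05 0; 0.07 0 0 -0.11 0; 0.09 0 0 -0.17 0"

```text
time_s: 22.4
position: [0.6438, -0.176, 0.2699]
eef_rot: [0.998, 0.056, 0.001, 0.0]
ft_force: [0.4, 0.4, -0.3]
finger_gap: 0.0668
grip_force: 0.0
```

```bash
python3 - <<'E'
from h import *
look((644,-176),110,base=.003)
go(457,383,282,5.4)
E
```

```text
batten 1366 (array([ 644.6, -175. ]), array([64.1, 21.8]), 6.0) z 0.0415
plate 4231 (array([ 643.7, -174.8]), array([125.2,  62.3]), 6.1) z 0.0117
wood 12070 (array([ 651.2, -174.4]), array([176.7, 140.5]), 8.0) z 0.0027
tool shift [-0.126  -0.5775 -0.0035  0.0176] tcp [ 0.6467 -0.1768  0.2785] head 6.41 j6 1.16
```

Emit:
arm_command --rows "0.09 -0.04 -0.045 0 0; 0.09 -0.085 -0.098 0 0; 0.09 -0.13 -0.15 0 0; 0.09 -0.169 -0.196 0 0; 0.09 -0.169 -0.196 0 0"

```text
time_s: 23.08
position: [0.4517, 0.0015, 0.2674]
eef_rot: [0.998, 0.057, 0.0, -0.0]
ft_force: [1.5, -0.3, 0.1]
finger_gap: 0.0903
grip_force: 0.0
```

```bash
python3 - <<'E'
from h import *
for i in (1,2): im,P,o=look((455,-1),110)
w=o['wood'][0]; hull=cv2.convexHull((w[:,:2]*1000).astype(np.float32)); m=cv2.moments(hull); print('centroid',m['m10']/m['m00'],m['m01']/m['m00'],'area^.5',m['m00']**.5)
go(457,383,282,5.4)
E
```

```text
wood 10130 (array([4.54e+02, 1.00e-01]), array([109. , 108.8]), 64.9) z 0.0397
wood 10130 (array([453.9,  -0.5]), array([109.5, 109.4]), -24.8) z 0.0397
centroid 454.98127639205376 -0.8230710947220863 area^.5 107.89061005654831
tool shift [ 0.0463 -0.3798 -0.0142  0.0189] tcp [4.539e-01 4.000e-04 2.678e-01] head 6.48 j6 1.41
```

Emit:
arm_command --rows "0.09 0.007 -0.06 0 0.02; 0.09 0.014 -0.12 -0.01 0.02; 0.09 0.022 -0.18 -0.014 0.02; 0.09 0.029 -0.24 -0.014 0.02; 0.09 0.036 -0.30 -0.014 0.02"

```text
time_s: 23.8
position: [0.4578, 0.3041, 0.2815]
eef_rot: [0.999, 0.046, 0.001, -0.0]
ft_force: [0.6, 0.2, 0.6]
finger_gap: 0.0901
grip_force: 0.0
```

Emit:
arm_command --rows "0.09 0.005 -0.04 0 0; 0.09 0.01 -0.08 0 0; 0.09 0.01 -0.08 0 0; 0.09 0.01 -0.08 0 0"

```text
time_s: 24.3
position: [0.4599, 0.3822, 0.2808]
eef_rot: [0.999, 0.046, -0.0, 0.0]
ft_force: [-0.4, 0.1, 0.7]
finger_gap: 0.0895
grip_force: 0.0
```

```bash
python3 - <<'E'
from h import *
for i in (1,2): im,P,o=look((457,383),110,save='pics/w6.png')
b=o['batten'][1]; go(b[0][0],b[0][1],131.5,b[2])
E
```

```text
batten 1562 (array([455.1, 384.9]), array([65. , 21.6]), 4.7) z 0.0785
plate 5416 (array([455.1, 385.3]), array([88.8, 88. ]), -85.4) z 0.0487
wood 3486 (array([454.5, 380.4]), array([149.5,  84. ]), 27.4) z 0.0397
batten 1527 (array([455.7, 385. ]), array([64.2, 22. ]), 3.7) z 0.0785
plate 5441 (array([455.2, 385.1]), array([88.7, 87.6]), -85.2) z 0.0487
wood 3460 (array([454.2, 380.1]), array([150.3,  83.7]), 27.5) z 0.0397
tool shift [-0.0035 -0.0036  0.1494  0.0261] tcp [0.4595 0.3817 0.2809] head 5.2 j6 2.13
```

View pics/w6.png

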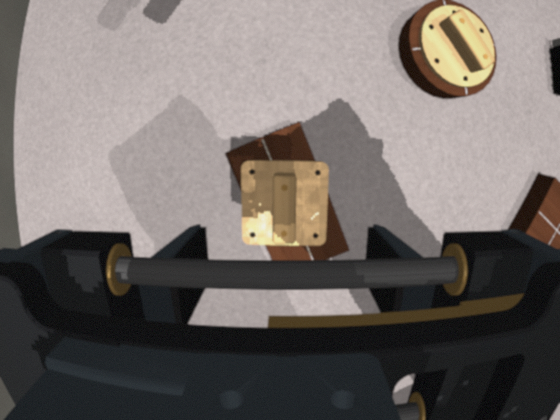

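The picture shows the square pattern at (285,203) lying across the oblong blank. The round pattern at upper right sits concentric. Grasp it.

Emit:
arm_command --rows "0.09 -0.004 -0.0035 0.05 0.009; 0.08 -0.004 -0.0035 0.11 0.009; 0.06 -0.004 -0.0035 0.141 0.009; 0.04 -0.004 -0.0035 0.149 0.009; 0 -0.004 -0.0035 0.149 0.009"

```text
time_s: 25.02
position: [0.4552, 0.3855, 0.1327]
eef_rot: [0.999, 0.041, 0.0, -0.0]
ft_force: [-0.4, -0.3, 0.9]
finger_gap: 0.0528
grip_force: 0.0
```

Emit:
arm_command --rows "0 0 0 0 0; 0 0 0 0 0; 0 0 0 0 0; 0 0 0 0 0; 0 0 0 -0.03 0"

```text
time_s: 25.65
position: [0.4538, 0.385, 0.1608]
eef_rot: [0.999, 0.041, -0.001, 0.001]
ft_force: [0.6, 0.4, -1.2]
finger_gap: 0.0219
grip_force: 25.0
```

Emit:
arm_command --rows "0 0 0 -0.05 0; 0 -0.002 0.03 -0.07 0.12; 0 -0.007 0.085 -0.07 0.26; 0 -0.012 0.14 -0.07 0.4; 0 -0.016 0.195 -0.07 0.517"

```text
time_s: 26.28
position: [0.4545, 0.1886, 0.2322]
eef_rot: [0.976, -0.217, 0.0, -0.0]
ft_force: [-0.2, 0.2, -1.5]
finger_gap: 0.0215
grip_force: 25.0
```

```bash
python3 - <<'E'
from h import *
eyes.get_image('wrist'); eyes.get_image('wrist')
go(454.3,-0.5,145,-24.9)
E
```

```text
tool shift [ 0.0799  0.1691  0.0869 -0.0059] tcp [0.4542 0.1865 0.2319] head -25.24 j6 2.35
```

Emit:
arm_command --rows "0 0.024 0.05 0 -0.006; 0 0.048 0.10 0 -0.006; 0 0.072 0.15 0.02 -0.006; 0 0.08 0.169 0.06 -0.006; 0 0.08 0.169 0.087 -0.006"

```text
time_s: 27.0
position: [0.4561, 0.0021, 0.1439]
eef_rot: [0.977, -0.213, -0.0, 0.0]
ft_force: [-0.1, -0.2, -0.7]
finger_gap: 0.0216
grip_force: 25.0
```

Emit:
arm_command --rows "0 0 0 0 0; 0 0 0 0 0; 0 0 0 0 0"

```text
time_s: 27.38
position: [0.457, 0.0034, 0.1462]
eef_rot: [0.977, -0.212, 0.001, -0.0]
ft_force: [-0.3, -0.5, -1.7]
finger_gap: 0.022
grip_force: 25.0
```

```bash
python3 - <<'E'
from h import *
for i in (1,2):
    p,a=state(); print(p)
    im,P,o=look(p[:2]*1000,110,base=p[2]-.0915)
    im,P,q=look((454.3,-.5),110)
    R=np.array([[np.cos(a),np.sin(a)],[-np.sin(a),np.cos(a)]])
    for n,d in(('plate',o['plate'][0]),('wood',q['wood'][0])):
        l=(d[:,:2]-p[:2])@R.T*1000
        f=l[l[:,0]>0]; print(n,'front',np.percentile(l[:,0],99.5).round(1),'left/right',np.percentile(f[:,1],[.5,99.5]).round(1))
go(454.3,-0.5,133,-24.9)
cv2.imwrite('pics/w7.png',im['frame'][:,:,::-1])
E
```

```text
[0.45704337 0.00344698 0.14615637]
batten 4287 (array([460.7,   3. ]), array([59.3, 44.2]), -23.9) z 0.0922
plate 7058 (array([457.4,   4.6]), array([88.9, 87.6]), 65.5) z 0.0623
batten 627 (array([479.5,  -5.4]), array([40.6, 17.9]), 65.0) z 0.0825
wood 4174 (array([481.1, -13.2]), array([109.2,  50.3]), 65.1) z 0.0397
plate front 43.4 left/right [-42.4  44.9]
wood front 54.0 left/right [-59.2  48.4]
[0.45683678 0.00334907 0.14589428]
batten 4288 (array([460. ,   2.6]), array([60.2, 43.8]), -22.2) z 0.0919
plate 7060 (array([457.1,   4.5]), array([88.6, 87.5]), 65.5) z 0.062
batten 671 (array([479.2,  -5.7]), array([41.1, 18. ]), 65.5) z 0.0828
wood 4210 (array([481.5, -13.2]), array([109.7,  50.2]), 64.5) z 0.0397
plate front 43.4 left/right [-42.4  44.8]
wood front 54.0 left/right [-59.   48.8]
tool shift [-0.0005  0.0044  0.0126  0.0067] tcp [0.4566 0.0033 0.1456] head -24.52 j6 1.95
```

View pics/w7.png

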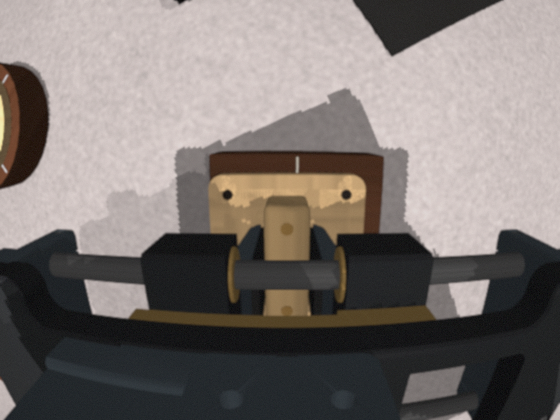

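The picture shows the square pattern about 6 mm too far left over its blank: plate left edge at 209 px and blank left edge at 210, but right edges at 366 and 382. I'll shift it right and set it down.

Emit:
arm_command --rows "0 -0.0005 0.0058 0 0.007; 0 -0.0005 0.0058 0.005 0.007; 0 -0.0005 0.0058 0.010 0.007; 0 -0.0005 0.0058 0.013 0.007; 0 -0.0005 0.0058 0.013 0.007"

```text
time_s: 28.2
position: [0.4535, -0.0021, 0.1319]
eef_rot: [0.976, -0.216, -0.0, 0.0]
ft_force: [-0.6, -2.0, 4.1]
finger_gap: 0.0221
grip_force: 25.0
```

Emit:
arm_command --rows "0.05 0 0 0 0; 0.05 0 0 0 0; 0.05 0 0 -0.04 0; 0.07 0 0 -0.10 0; 0.09 0 0 -0.15 0"

```text
time_s: 28.82
position: [0.4534, -0.0019, 0.284]
eef_rot: [0.976, -0.216, 0.0, -0.0]
ft_force: [1.2, 0.4, -0.1]
finger_gap: 0.0672
grip_force: 0.0
```

```bash
python3 - <<'E'
from h import *
eyes.get_image('wrist');eyes.get_image('wrist')
p,a=state(); print(p)
im,P,q=look((454.3,-.5),110)
R=np.array([[np.cos(a),np.sin(a)],[-np.sin(a),np.cos(a)]])
for n in('plate','wood'):
    l=(q[n][0][:,:2]-p[:2])@R.T*1000
    print(n,np.percentile(l,[.5,99.5],axis=0).round(1))
cv2.imwrite('pics/w8.png',im['frame'][:,:,::-1])
go(644,-175,265,6.1)
E
```

```text
[ 0.45555823 -0.00203776  0.28696162]
batten 1513 (array([453.4,  -0.9]), array([64.7, 21.5]), -25.3) z 0.0785
plate 5305 (array([453.3,  -0.8]), array([88.8, 87.8]), 65.0) z 0.0487
wood 2487 (array([ 4.54e+02, -3.00e-01]), array([109.9, 109.2]), 65.0) z 0.0397
plate [[-46.1 -43.7]
 [ 41.2  44. ]]
wood [[-56.2 -53.6]
 [ 52.3  54.8]]
tool shift [ 0.2448  0.077   0.0194 -0.5416] tcp [ 0.4545 -0.002   0.2844] head -24.93 j6 1.95
```

View pics/w8.png

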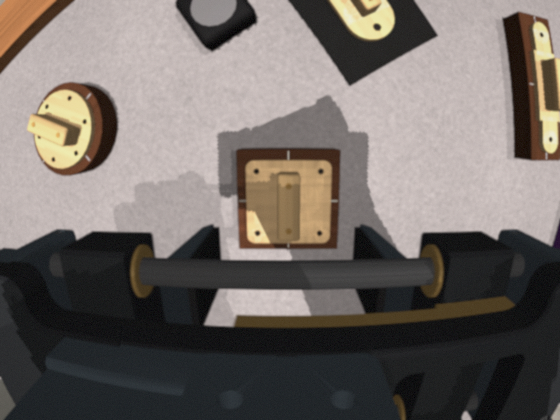

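The picture shows the square pattern at (288,202) even on its blank, within about 0.5 mm and straight. The oblong pattern on the mat is last.

Emit:
arm_command --rows "0.09 0.055 0.017 0 -0.13; 0.09 0.11 0.034 0.01 -0.26; 0.09 0.165 0.051 0.019 -0.39; 0.09 0.22 0.068 0.019 -0.5; 0.09 0.245 0.077 0.019 -0.542"

```text
time_s: 29.6
position: [0.6442, -0.1768, 0.2605]
eef_rot: [0.999, 0.054, -0.001, -0.0]
ft_force: [-0.3, -0.3, -0.0]
finger_gap: 0.0901
grip_force: 0.0
```

Emit:
arm_command --rows "0.09 0 0 0 0; 0.09 0 0 0 0; 0.09 0 0 0 0"

```text
time_s: 29.98
position: [0.6424, -0.1743, 0.2626]
eef_rot: [0.999, 0.053, -0.0, -0.0]
ft_force: [0.1, 0.7, 1.3]
finger_gap: 0.0901
grip_force: 0.0
```

```bash
python3 - <<'E'
from h import *
for i in (1,2): im,P,o=look((644,-175),120,base=.003)
b=o['batten'][1]; go(b[0][0],b[0][1],95.5,b[2])
E
```

```text
batten 1396 (array([ 644.3, -174.9]), array([64.5, 21.3]), 5.9) z 0.0415
plate 4413 (array([ 643.7, -174.8]), array([126.2,  62.2]), 6.5) z 0.0117
wood 12552 (array([ 651.5, -174.3]), array([175.7, 139.4]), 8.0) z 0.0027
batten 1398 (array([ 644.1, -174.6]), array([64. , 21.5]), 6.6) z 0.0415
plate 4423 (array([ 644. , -174.8]), array([126.2,  62.3]), 6.6) z 0.0117
wood 12500 (array([ 651.2, -174.1]), array([175.3, 138.3]), 8.0) z 0.0027
tool shift [ 0.0013  0.0003  0.1675 -0.008 ] tcp [ 0.6428 -0.1745  0.263 ] head 6.14 j6 1.16
```

Emit:
arm_command --rows "0.09 0.001 0 0.055 -0.006; 0.08 0.001 0 0.115 -0.006; 0.06 0.001 0 0.155 -0.006; 0.04 0.001 0 0.167 -0.006; 0 0.001 0 0.167 -0.006"

```text
time_s: 30.7
position: [0.6443, -0.1749, 0.0964]
eef_rot: [0.998, 0.056, -0.0, -0.0]
ft_force: [-0.1, -0.0, 0.7]
finger_gap: 0.0533
grip_force: 0.0
```

Emit:
arm_command --rows "0 0 0 0 0; 0 0 0 0 0; 0 0 0 0 0; 0 0 0 0 0; 0 0 0 -0.03 0"

```text
time_s: 31.32
position: [0.643, -0.1746, 0.1247]
eef_rot: [0.998, 0.056, -0.002, -0.001]
ft_force: [1.0, 0.9, -0.9]
finger_gap: 0.0216
grip_force: 25.0
```

Emit:
arm_command --rows "0 0 0 -0.05 0; 0 -0.003 -0.012 -0.105 0; 0 -0.015 -0.07 -0.11 -0.1; 0 -0.027 -0.125 -0.11 -0.23; 0 -0.04 -0.18 -0.11 -0.366"

```text
time_s: 31.95
position: [0.5833, 0.0008, 0.2364]
eef_rot: [0.971, 0.239, 0.0, 0.0]
ft_force: [0.1, -0.0, -0.2]
finger_gap: 0.0219
grip_force: 25.0
```

```bash
python3 - <<'E'
from h import *
eyes.get_image('wrist'); eyes.get_image('wrist')
go(454.3,380.2,145,27.4)
E
```

```text
tool shift [ 0.0631 -0.3933  0.0909  0.0075] tcp [0.5821 0.003  0.2359] head 27.83 j6 1.05
```

Emit:
arm_command --rows "0 0.01 -0.06 0 0.007; 0 0.02 -0.12 0 0.007; 0 0.029 -0.18 0 0.007; 0 0.039 -0.24 0 0.007; 0 0.048 -0.30 0 0.007"

```text
time_s: 32.67
position: [0.488, 0.2894, 0.2363]
eef_rot: [0.972, 0.233, 0.0, -0.0]
ft_force: [-0.1, -0.6, -2.3]
finger_gap: 0.0218
grip_force: 25.0
```

Emit:
arm_command --rows "0 0.008 -0.05 0 0; 0 0.015 -0.093 0.02 0; 0 0.015 -0.093 0.06 0; 0 0.015 -0.093 0.09 0; 0 0.015 -0.093 0.09 0"

```text
time_s: 33.3
position: [0.4588, 0.3766, 0.1442]
eef_rot: [0.972, 0.234, -0.002, 0.001]
ft_force: [-0.3, -0.5, -0.6]
finger_gap: 0.0215
grip_force: 25.0
```

```bash
cat > m.py <<'E'
from h import *
eyes.get_image('wrist');eyes.get_image('wrist');eyes.get_image('wrist')
p,a=state(); print(p)
im,P,o=look(p[:2]*1000,110,base=p[2]-.0915)
im,P,q=look((454.3,380.2),110)
R=np.array([[np.cos(a),np.sin(a)],[-np.sin(a),np.cos(a)]])
for n,d in(('plate',o['plate'][0]),('wood',q['wood'][0])):
    l=(d[:,:2]-p[:2])@R.T*1000; f=l[l[:,0]>-5]
    print(n,'front',np.percentile(l[:,0],99.5).round(1),'right/left',np.percentile(f[:,1],[.5,99.5]).round(1))
go(454.3,380.2,133,27.4)
cv2.imwrite('pics/w9.png',im['frame'][:,:,::-1])
E
python3 m.py
```

```text
[0.46037807 0.37766386 0.14733105]
batten 4114 (array([461.9, 383.9]), array([61.4, 42.4]), 12.3) z 0.0921
plate 6892 (array([468.3, 383.1]), array([107.6,  62.5]), 27.5) z 0.0622
batten 591 (array([482.1, 390.1]), array([41., 17.]), -62.9) z 0.0826
wood 4209 (array([491. , 399.2]), array([84. , 66.2]), -62.6) z 0.0397
plate front 62.3 right/left [-29.3  31.9]
wood front 70.1 right/left [-36.2  46.6]
tool shift [-0.0043 -0.005   0.0145 -0.0068] tcp [0.4604 0.3777 0.1475] head 27.01 j6 1.75
```

View pics/w9.png

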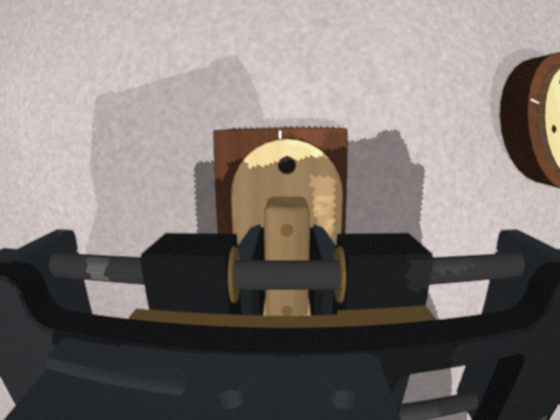

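The picture shows the oblong pattern about 4 mm too far forward (wood at the tip only 7 mm) and 4 mm too far right. I'll correct both and set it down.

Emit:
arm_command --rows "0 -0.0042 -0.0042 0 -0.003; 0 -0.0042 -0.0042 0.005 -0.003; 0 -0.0042 -0.0042 0.010 -0.003; 0 -0.0042 -0.0042 0.0132 -0.003; 0 -0.0042 -0.0042 0.0132 -0.003"

```text
time_s: 34.17
position: [0.4542, 0.3794, 0.1332]
eef_rot: [0.972, 0.235, -0.0, 0.0]
ft_force: [-3.3, -2.2, 11.3]
finger_gap: 0.0218
grip_force: 25.0
```

Emit:
arm_command --rows "0.05 0 0 0 0; 0.05 0 0 0 0; 0.05 0 0 -0.04 0; 0.07 0 0 -0.10 0; 0.09 0 0 -0.15 0"

```text
time_s: 34.8
position: [0.454, 0.3792, 0.2847]
eef_rot: [0.972, 0.235, 0.0, -0.0]
ft_force: [0.7, -0.6, -0.1]
finger_gap: 0.0673
grip_force: 0.0
```

```bash
python3 - <<'E'
from h import *
eyes.get_image('wrist');eyes.get_image('wrist')
p,a=state(); a=np.radians(27.4)
im,P,q=look((454.3,380.2),110,save='pics/w10.png')
R=np.array([[np.cos(a),np.sin(a)],[-np.sin(a),np.cos(a)]])
for n in('plate','wood'):
    l=(q[n][0][:,:2]-p[:2])@R.T*1000
    print(n,np.percentile(l,[.5,99.5],axis=0).round(1))
E
```

```text
batten 1509 (array([452.8, 380.4]), array([65.5, 21.7]), 27.6) z 0.0785
plate 4631 (array([453.3, 380.3]), array([126. ,  62.2]), 27.3) z 0.0487
wood 2981 (array([456.6, 381.8]), array([140.5,  83.8]), 27.4) z 0.0397
plate [[-63.8 -29.9]
 [ 59.7  31.6]]
wood [[-68.6 -40.8]
 [ 71.4  42. ]]
```

View pics/w10.png

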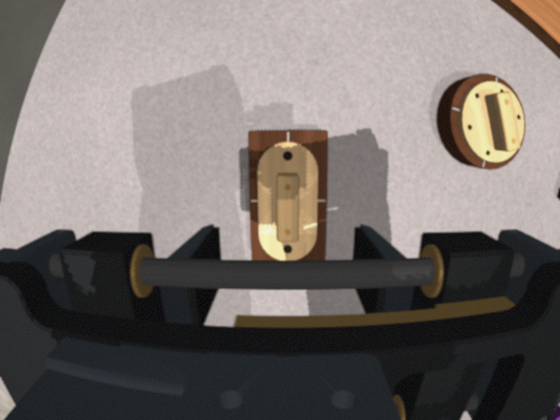

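The picture shows the oblong pattern centred at (287,200), with even borders and about 11 mm of wood at the tip. All four patterns are placed and the gripper is clear, so I'm handing in.

```bash
python3 -c "
from rig import order
print(order.sign_off())"
```

```text
the job is handed in; nothing more can be done
None
```

I moved all four patterns onto the blanks of their own shape and handed the job in at about 35 s. The camera checks after each placing showed every pattern centred to within about 1 mm and straight; I did not move the tape measure or the pink and purple look-alikes.

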